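# Shake the stones out over the sorting tray

## Task

Pick up the shaker by its wooden grip and shake its six domed stones out over the sorting tray with the low rib, spreading them evenly over both halves: all six in the tray, at least two on each side of the rib. Then stand the empty shaker upright on the worktop beside the tray; the stones must come from the shaker's mouth, so do not handle them with the fingers.

Things in the scene. Friction and masses are not known exactly. Their poses are not given: they have to be found in the camera images.
- shaker: Shaker: narrow open steel trough 160 mm long (x), 28 wide (y), 24 high, floor and walls 3 mm, closed at its -x end, open at its +x end (the mouth). A bridge plate 60 mm long over the middle (top at z = 27 mm) carries an upright wooden grip. 150 g, loose. Origin: centre of the underside, z up. Six stones lie in single file in it and stay put while it is level.
- grip (a point): Middle of the shaker's wooden grip, 50 mm (x) by 14 mm (y), from 27 to 65 mm above the shaker's underside; this point is 46 mm up, straight above its origin. Take it across its 14 mm from above, fingertips no lower than 30 mm above the underside.
- mouth (a point): Middle of the trough floor's edge at the mouth, 80 mm from the shaker's origin along its x, 3 mm up; stones leave here. They begin to slide when the mouth is lowered by about 25 to 35 degrees, sooner when shaken, and stop soon after the trough is levelled.
- tray: Sorting tray: plain aluminium, 140 mm (x) by 240 mm (y), rim 22 mm high, walls and floor 3 mm, fixed to the worktop. A rib 4 mm thick and 9 mm high above the floor runs across it at y = 0 and divides it into two halves (y above and below 0). Origin: centre of the underside, z up. The smaller square tray without a rib is not meant.
- stone0: One of the six alike domed stones, reddish brown, 16 mm across and 10 mm high, 10 g, loose; at the start in the shaker's trough, flat side down, stone0 nearest the mouth and stone5 at the closed end. Origin: centre of the flat side.
- stone1: One of the six alike domed stones, reddish brown, 16 mm across and 10 mm high, 10 g, loose; at the start in the shaker's trough, flat side down, stone0 nearest the mouth and stone5 at the closed end. Origin: centre of the flat side.
- stone2: One of the six alike domed stones, reddish brown, 16 mm across and 10 mm high, 10 g, loose; at the start in the shaker's trough, flat side down, stone0 nearest the mouth and stone5 at the closed end. Origin: centre of the flat side.
- stone3: One of the six alike domed stones, reddish brown, 16 mm across and 10 mm high, 10 g, loose; at the start in the shaker's trough, flat side down, stone0 nearest the mouth and stone5 at the closed end. Origin: centre of the flat side.
- stone4: One of the six alike domed stones, reddish brown, 16 mm across and 10 mm high, 10 g, loose; at the start in the shaker's trough, flat side down, stone0 nearest the mouth and stone5 at the closed end. Origin: centre of the flat side.
- stone5: One of the six alike domed stones, reddish brown, 16 mm across and 10 mm high, 10 g, loose; at the start in the shaker's trough, flat side down, stone0 nearest the mouth and stone5 at the closed end. Origin: centre of the flat side.

How it is judged:
On the way, in this order (a step that is already met when the one before it is completed fails the run):
1. the shaker is lifted clear of the worktop (height (world z) of shaker above 0.03 m), for 0.1 s.
2. the first stone lies in the tray while the shaker is in the air (height (world z) of shaker above 0.02 m and ((x of stone0 in the frame of tray between -0.068 and 0.068 m and y of stone0 in the frame of tray between -0.118 and 0.118 m and z of stone0 in the frame of tray between -0.002 and 0.02 m) or (x of stone1 in the frame of tray between -0.068 and 0.068 m and y of stone1 in the frame of tray between -0.118 and 0.118 m and z of stone1 in the frame of tray between -0.002 and 0.02 m) or (x of stone2 in the frame of tray between -0.068 and 0.068 m and y of stone2 in the frame of tray between -0.118 and 0.118 m and z of stone2 in the frame of tray between -0.002 and 0.02 m) or (x of stone3 in the frame of tray between -0.068 and 0.068 m and y of stone3 in the frame of tray between -0.118 and 0.118 m and z of stone3 in the frame of tray between -0.002 and 0.02 m) or (x of stone4 in the frame of tray between -0.068 and 0.068 m and y of stone4 in the frame of tray between -0.118 and 0.118 m and z of stone4 in the frame of tray between -0.002 and 0.02 m) or (x of stone5 in the frame of tray between -0.068 and 0.068 m and y of stone5 in the frame of tray between -0.118 and 0.118 m and z of stone5 in the frame of tray between -0.002 and 0.02 m))), for 0.1 s.
At the end, for the whole second after the job is handed in: All six stones lie at rest inside the sorting tray, either way up, with at least two in each half (on each side of the rib); the shaker stands released on the worktop outside the tray, upright within 7 degrees and at rest (x of stone0 in the frame of tray between -0.068 and 0.068 m and y of stone0 in the frame of tray between -0.118 and 0.118 m and z of stone0 in the frame of tray between -0.002 and 0.02 m and x of stone1 in the frame of tray between -0.068 and 0.068 m and y of stone1 in the frame of tray between -0.118 and 0.118 m and z of stone1 in the frame of tray between -0.002 and 0.02 m and x of stone2 in the frame of tray between -0.068 and 0.068 m and y of stone2 in the frame of tray between -0.118 and 0.118 m and z of stone2 in the frame of tray between -0.002 and 0.02 m and x of stone3 in the frame of tray between -0.068 and 0.068 m and y of stone3 in the frame of tray between -0.118 and 0.118 m and z of stone3 in the frame of tray between -0.002 and 0.02 m and x of stone4 in the frame of tray between -0.068 and 0.068 m and y of stone4 in the frame of tray between -0.118 and 0.118 m and z of stone4 in the frame of tray between -0.002 and 0.02 m and x of stone5 in the frame of tray between -0.068 and 0.068 m and y of stone5 in the frame of tray between -0.118 and 0.118 m and z of stone5 in the frame of tray between -0.002 and 0.02 m and (y of each of stone0, stone1 in the frame of tray above 0 m or y of each of stone0, stone2 in the frame of tray above 0 m or y of each of stone0, stone3 in the frame of tray above 0 m or y of each of stone0, stone4 in the frame of tray above 0 m or y of each of stone0, stone5 in the frame of tray above 0 m or y of each of stone1, stone2 in the frame of tray above 0 m or y of each of stone1, stone3 in the frame of tray above 0 m or y of each of stone1, stone4 in the frame of tray above 0 m or y of each of stone1, stone5 in the frame of tray above 0 m or y of each of stone2, stone3 in the frame of tray above 0 m or y of each of stone2, stone4 in the frame of tray above 0 m or y of each of stone2, stone5 in the frame of tray above 0 m or y of each of stone3, stone4 in the frame of tray above 0 m or y of each of stone3, stone5 in the frame of tray above 0 m or y of each of stone4, stone5 in the frame of tray above 0 m) and (y of each of stone0, stone1 in the frame of tray below 0 m or y of each of stone0, stone2 in the frame of tray below 0 m or y of each of stone0, stone3 in the frame of tray below 0 m or y of each of stone0, stone4 in the frame of tray below 0 m or y of each of stone0, stone5 in the frame of tray below 0 m or y of each of stone1, stone2 in the frame of tray below 0 m or y of each of stone1, stone3 in the frame of tray below 0 m or y of each of stone1, stone4 in the frame of tray below 0 m or y of each of stone1, stone5 in the frame of tray below 0 m or y of each of stone2, stone3 in the frame of tray below 0 m or y of each of stone2, stone4 in the frame of tray below 0 m or y of each of stone2, stone5 in the frame of tray below 0 m or y of each of stone3, stone4 in the frame of tray below 0 m or y of each of stone3, stone5 in the frame of tray below 0 m or y of each of stone4, stone5 in the frame of tray below 0 m) and height (world z) of shaker below 0.008 m and angle between shaker's own z axis and vertical below 0.12 rad and linear speed of each of shaker, stone0, stone1, stone2, stone3, stone4, stone5 below 0.02 m/s and (x of shaker in the frame of tray above 0.08 m or x of shaker in the frame of tray below -0.08 m or y of shaker in the frame of tray above 0.13 m or y of shaker in the frame of tray below -0.13 m)); the robot touches nothing.
It fails at once if the fingers handle a stone (contact force between the fingers and stone0 above 2 N or contact force between the fingers and stone1 above 2 N or contact force between the fingers and stone2 above 2 N or contact force between the fingers and stone3 above 2 N or contact force between the fingers and stone4 above 2 N or contact force between the fingers and stone5 above 2 N).
It also fails if it takes over 72 s, if anything falls off the work surface, if the arm or the gripper's body presses on something with over 40 N, if the wrist force passes 120 N, or if a joint passes its speed limit or range.

## Robot

A 6-joint arm with a two-finger parallel gripper is mounted at the origin on the work surface; the furniture and walls round the work are solid. World frame = base frame: x ahead of the robot, y to its left, z up, the work surface at z = 0. Lengths are in m, angles in rad, forces in N, time in s.
With the tool pointing down it reaches from about 0.325 to 1 m from the base axis. Payload 5.1 kg.
Tool frame: the origin (TCP) lies on the centre line of the jaws, within the pads' length; the fingertips stand 19 mm ahead of it and the grasp point (between the pads) is the TCP (ctrl.tip_extent is the distance from the TCP to the fingertips, in m); z points along the fingers, y is the line along which they close (so a half turn about z gives the same grasp; the last joint's range is limited). The gripper opens to 85 mm and grips with 20 to 120 N. Pads are 22 mm wide; open, the fingers measure 114 mm over their backs; the gripper's body (76 mm by 85 mm) begins 54 mm behind the grasp point. The pads swing forward as they close: fully open they stand 13 mm farther back than shut.
Start: joints at [1.041, 0.124, 1.65, -0, 1.367, -0.083], TCP at [0.281, 0.586, 0.25] pointing down, gripper open.
Joint ranges: [-2.61, 2.61], [-1.02, 2.33], [0.03, 2.71], [-1.35, 4.49], [0.32, 2.68], [-2.91, 2.91]. Speed limits (rad/s): [2.57, 2.57, 3.14, 3.14, 3.14, 3.14].

## Interface

Orientations are given as [roll, pitch, yaw] about the fixed x, y, z axes, in that order (R = Rz(yaw) Ry(pitch) Rx(roll)).
In Python, from bench import ctrl gives the robot as it stands. Calls block until the motion is done:
- ctrl.move_pose(position, orientation): joint-space move of the TCP to a pose.
- ctrl.move_l(position, speed=0.15, attitude=None): straight line of the TCP; attitude=None keeps the orientation; speed is the mean speed in m/s.
- ctrl.set_joints(angles): joint-space move.
- ctrl.set_gripper(opening, squeeze=None): opening from 0.0 (shut) to 1.0 (fully open); squeeze is the grip in N (None keeps the last); returns when the fingers have stopped.
- ctrl.sleep(seconds).
- ctrl.solve_ik(position, orientation): joint angles nearest the present ones, or None.
- ctrl.camera(name): name is "scene" or "top"; returns the picture (384x512x3 uint8, red, green, blue); there is no depth.
- ctrl.camera_params(name): a dict with "fx", "fy", "cx", "cy" (pixels), "eye" and "orientation" of the camera in the world. Camera axes: x right, y down, z forward; pixel columns grow to the right and rows downward; lengths in m; the calibration is good to about 2 mm. A picture is of the moment at which its call begins. camera_params takes no time and is no camera call.
A pose or a line that the arm cannot do raises ctrl.PlanningError and nothing moves.
- ctrl.finish_job(): hands the job in; it is judged then, once.
Readings, each from a call of its own:
- ctrl.read_time(): time.
- ctrl.read_joint_positions(): joint angles.
- ctrl.read_qd(): joint speeds.
- ctrl.read_effort(): joint torques, N m.
- ctrl.read_ee_pos(): TCP position.
- ctrl.read_ee_rot(): TCP orientation.
- ctrl.read_force(): force on the tool from outside, world axes, zero at the start.
- ctrl.read_ft_torque(): the same for the moment, N m.
- ctrl.read_gripper_width(): opening from 0.0 (shut) to 1.0 (fully open).
- ctrl.read_finger_force(): force on a finger pad.
Only numpy, scipy, OpenCV 4.12 (cv2) and the standard library are available. Lean on these libraries where they do the work, as an engineer would, in place of code of your own. Each camera call takes 0.05 s, during which the arm holds its last target. There are 200 camera calls.

## Working session

There is one attempt and no reset: what is moved stays moved. The work goes in short steps, each a Python script; the robot and the scene stay as the last script left them, time stands still between calls to the robot, and variables do not carry over. Pictures are saved under pics/ and viewed, at most 11 in all, crops included, and the job is handed in when it is done.

```bash
mkdir -p pics; python3 - <<'E'
from bench import ctrl
import cv2
for n in("top","scene"):
    im=ctrl.camera(n); cv2.imwrite(f"pics/{n}0.png",im[...,::-1]); print(n,ctrl.camera_params(n))
print(ctrl.read_ee_rot(),ctrl.read_ee_pos(),ctrl.tip_extent,ctrl.read_time())
E
```

```text
top {'fx': 492.04722532485306, 'fy': 492.04722532485306, 'cx': 255.6835244446403, 'cy': 187.5561830295091, 'eye': array([ 0.44062821, -0.13885692,  0.90752503]), 'orientation': array([-3.01460426,  0.01166209, -1.598558  ])}
scene {'fx': 450.0981165588491, 'fy': 450.0981165588491, 'cx': 253.92027867553043, 'cy': 193.1202718507894, 'eye': array([-0.01713355,  0.26308296,  0.54016869]), 'orientation': array([-2.15168572,  0.0207327 , -2.14613448])}
[-3.13972410e+00 -2.01515695e-04  2.69476627e+00] [0.28060274 0.58573651 0.24916771] 0.019 0.1
```

View pics/top0.png

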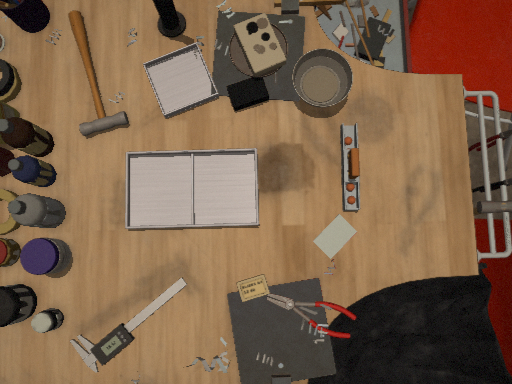

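View pics/scene0.png

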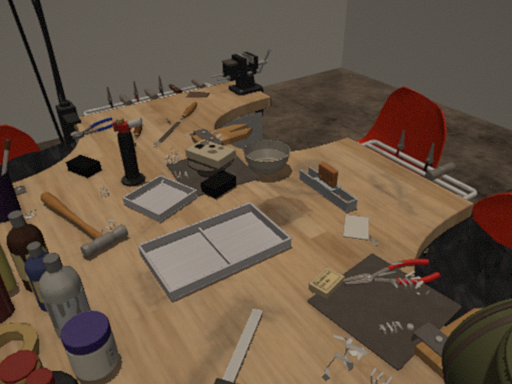

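Top view: the ribbed tray spans about (126–259, 150–230) with the rib at column 193. The shaker is at (350,167), running along the image rows, with the orange grip at (354,163). I'll zoom in to tell the mouth from the closed end, and calculate positions.

```bash
cat > h.py <<'E'
import numpy as np, cv2
from scipy.spatial.transform import Rotation as R
from bench import ctrl
def cast(n,px,z):
    p=ctrl.camera_params(n); u,v=np.asarray(px,float).reshape(-1,2).T
    d=np.c_[(u-p["cx"])/p["fx"],(v-p["cy"])/p["fy"],np.ones_like(u)]@R.from_euler('xyz',p["orientation"]).as_matrix().T
    return p["eye"]+d*((z-p["eye"][2])/d[:,2])[:,None]
def proj(n,P):
    p=ctrl.camera_params(n); c=(np.atleast_2d(P)-p["eye"])@R.from_euler('xyz',p["orientation"]).as_matrix()
    return np.c_[c[:,0]/c[:,2]*p["fx"]+p["cx"],c[:,1]/c[:,2]*p["fy"]+p["cy"]]
E
python3 - <<'E'
from h import *
t=cv2.imread("pics/top0.png"); s=cv2.imread("pics/scene0.png")
a=cv2.resize(t[115:220,320:385],None,fx=5,fy=5,interpolation=cv2.INTER_CUBIC)
b=cv2.resize(s[155:215,290:365],None,fx=6,fy=6,interpolation=cv2.INTER_CUBIC)
c=np.zeros((525,780,3),np.uint8); c[:525,:325]=a; c[:360,330:780]=b
cv2.imwrite("pics/zoom.png",c)
h=cv2.cvtColor(t,cv2.COLOR_BGR2HSV)
# orange grip/stones
m=((h[...,1]>150)&(h[...,0]<18)).astype(np.uint8); m[:,:335]=0;m[:,365:]=0;m[:115]=0;m[215:]=0
n,l,st,ce=cv2.connectedComponentsWithStats(m)
for i in range(1,n):
    if st[i,4]>8: print("orange",st[i],ce[i])
# low-saturation regions: tray, shaker
m=(h[...,1]<60).astype(np.uint8)
for nm,(r0,r1,c0,c1) in dict(tray=(140,240,115,270),shk=(118,214,335,366)).items():
    q=np.zeros_like(m); q[r0:r1,c0:c1]=m[r0:r1,c0:c1]
    k=max(cv2.findContours(q,0,2)[0],key=cv2.contourArea); bx=cv2.boxPoints(cv2.minAreaRect(k))
    print(nm,bx.round(1).tolist()); print(cast("top",bx,0.022).round(4).tolist(),cast("top",bx.mean(0),0.022).round(4))
E
```

```text
orange [345 137   7   8  45] [347.8        140.46666667]
orange [348 148  11  31 282] [353.54609929 162.88652482]
orange [347 183   7   8  47] [349.82978723 186.57446809]
orange [348 196   7   8  45] [351.06666667 199.55555556]
tray [[122.9000015258789, 151.39999389648438], [256.79998779296875, 147.6999969482422], [259.0, 224.89999389648438], [125.0, 228.6999969482422]]
[[0.628, 0.1104, 0.022], [0.6276, -0.1358, 0.022], [0.4862, -0.1357, 0.022], [0.4862, 0.1056, 0.022]] [[ 0.5563 -0.014   0.022 ]]
shk [[340.29998779296875, 123.0], [357.3999938964844, 122.5999984741211], [359.8999938964844, 209.89999389648438], [342.70001220703125, 210.39999389648438]]
[[0.6691, -0.2908, 0.022], [0.669, -0.3223, 0.022], [0.5079, -0.3179, 0.022], [0.5079, -0.2872, 0.022]] [[ 0.5876 -0.3045  0.022 ]]
```

View pics/zoom.png

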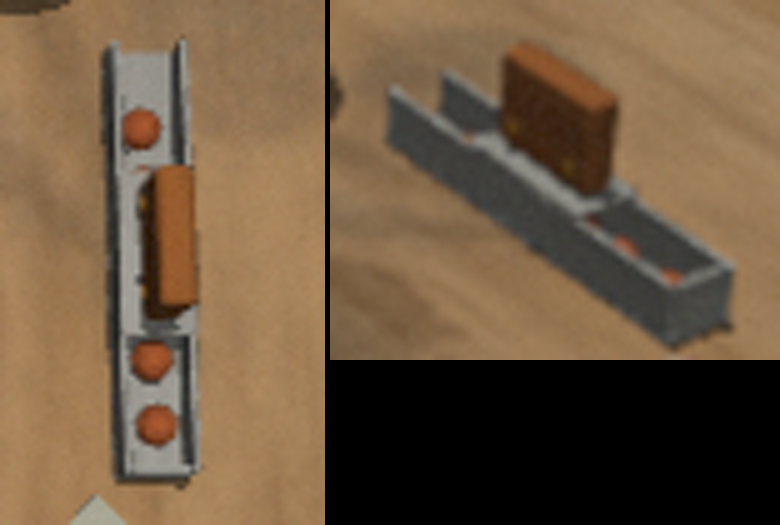

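Zoom: the open mouth is at the image top (column 145, row 45 in the crop), which is world +x. The closed end is at the bottom. The grip's top face is centred at about (355.2,162.2) in the full picture. Next I'll refine the positions, check IK for the pour poses, and grasp.

```bash
cat >> h.py <<'E'
YAW=-0.025   # shaker yaw (as grasped)
H=0.052      # TCP height above shaker underside
def pose(mouth,th,yaw):
    """TCP pose that puts the shaker's mouth at a point, tilted th, heading yaw"""
    M=R.from_euler('xyz',[0,th,yaw])
    return np.asarray(mouth)+M.apply([-0.080,0,H-0.003]),(M*R.from_euler('x',np.pi)).as_euler('xyz')
E
python3 - <<'E'
from h import *
print("grip top",cast("top",[[355.2,162.2],[351.4,148.4],[359,148.4],[351.4,176],[359,176]],0.065).round(4).tolist())
print("rib",cast("top",[[192,152],[194.3,227]],0.012).round(4).tolist())
s=ctrl.camera_params("scene")
# project assumed tray rim corners and grip top into the scene view for a cross check
c=np.array([.557,-.0145,0])
print(proj("scene",[c+[dx,dy,.022] for dx in(-.07,.07) for dy in(-.12,.12)]).round(0).tolist(), proj("scene",[[.589,-.305,.065]]).round(1))
for th in (0,.3,.6,.8,1.0):
  for y in (.045,-.075):
    print(th,y,[None if q is None else q.round(2).tolist() for q in [ctrl.solve_ik(*pose([.525,y,.045],th,0))]])
E
```

```text
grip top [[0.5877, -0.3057, 0.065], [0.6122, -0.3004, 0.065], [0.6118, -0.3136, 0.065], [0.5637, -0.2979, 0.065], [0.5633, -0.311, 0.065]]
rib [[0.6251, -0.0154, 0.012], [0.4862, -0.018, 0.012]]
[[292.0, 238.0], [171.0, 292.0], [251.0, 202.0], [139.0, 245.0]] [[328.7 167.3]]
0 0.045 [[-0.02, -0.18, 2.23, -0.0, 1.1, 1.55]]
0 -0.075 [[-0.29, -0.17, 2.22, -0.0, 1.1, 1.28]]
0.3 0.045 [[-0.02, 0.02, 2.02, -0.0, 1.4, 1.56]]
0.3 -0.075 [[-0.24, 0.03, 2.01, -0.07, 1.39, 1.36]]
0.6 0.045 [[-0.01, 0.24, 1.81, -0.01, 1.69, 1.56]]
0.6 -0.075 [[-0.2, 0.24, 1.81, -0.11, 1.68, 1.39]]
0.8 0.045 [[-0.01, 0.38, 1.68, -0.01, 1.88, 1.56]]
0.8 -0.075 [[-0.19, 0.39, 1.68, -0.14, 1.87, 1.4]]
1.0 0.045 [[-0.01, 0.52, 1.56, -0.01, 2.06, 1.56]]
1.0 -0.075 [[-0.17, 0.53, 1.56, -0.16, 2.05, 1.4]]
```

```bash
python3 - <<'E'
from h import *
g=np.array([.5878,-.3055,0]); o=R.from_euler('xyz',[np.pi,0,YAW]).as_euler('xyz')
ctrl.set_gripper(1.0)
ctrl.move_pose(g+[0,0,.15],o)
ctrl.move_l(g+[0,0,H],.1)
ctrl.set_gripper(0.0,60)
print("w",ctrl.read_gripper_width(),ctrl.read_finger_force(),ctrl.read_ee_pos(),ctrl.read_time())
ctrl.move_l(g+[0,0,H+.08],.08)
print(ctrl.read_gripper_width(),ctrl.read_force(),ctrl.read_time())
a=ctrl.camera("top");b=ctrl.camera("scene")
c=np.hstack([a[90:240,290:400],b[100:250,270:400]]);cv2.imwrite("pics/lift.png",cv2.resize(c[...,::-1],None,fx=3,fy=3))
E
```

```text
w 0.14756653269581213 60.44534683227539 [ 0.58781224 -0.3054927   0.05208264] 5.4083
0.1555481191912994 [ 0.851339    0.86006681 -1.77002568] 6.5583
```

View pics/lift.png

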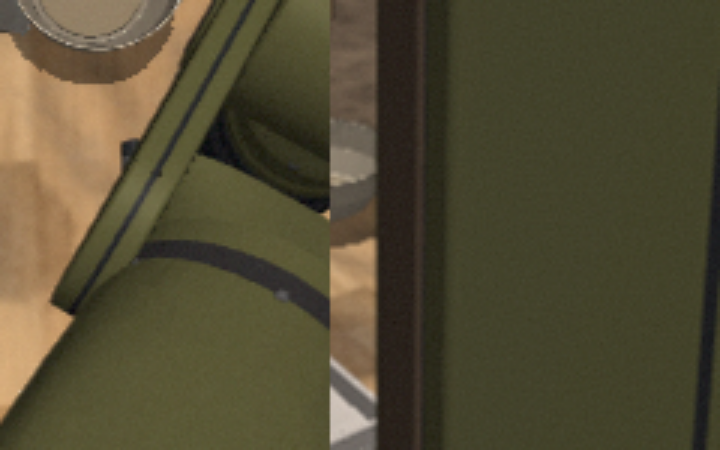

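The arm hides much of the tray area, but the width (13 mm) and force (about 2 N) confirm the grasp. I'll carry the shaker level to the +y half, then check the view and how well the wrist force tracks weight.

```bash
python3 - <<'E'
from h import *
p,o=pose([.525,.045,.10],-.05,0)
ctrl.move_l([.5,-.2,.17],.2,o); ctrl.move_l(p,.2); 
p,o=pose([.525,.045,.04],0.2,0)
ctrl.move_l(p,.08,o); ctrl.sleep(.3)
f=[]
for i in range(4): f.append(ctrl.read_force()); ctrl.sleep(.05)
print(np.round(f,3).tolist(),ctrl.read_ft_torque().round(3),ctrl.read_time())
a=ctrl.camera("top");b=ctrl.camera("scene")
c=np.hstack([a[120:260,100:290],b[170:310,120:320]]);cv2.imwrite("pics/over.png",cv2.resize(c[...,::-1],None,fx=2,fy=2))
E
```

```text
[[0.108, -0.133, -2.574], [-0.057, -0.409, -2.208], [-0.592, 0.604, -1.189], [0.954, -0.564, -3.051]] [ 0.032 -0.138 -0.013] 10.125
```

View pics/over.png

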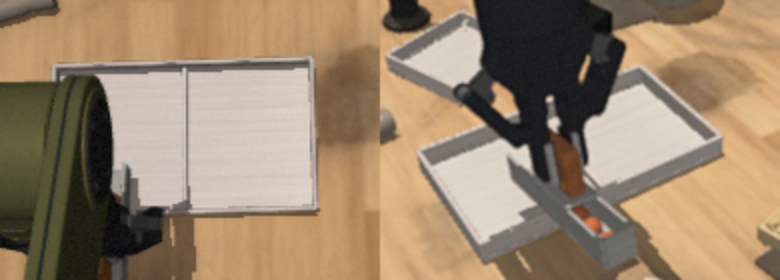

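The view shows the shaker over the +y half with its mouth just inside the near rim. The tray is empty, and the rear stones are visible at scene pixel (416,283). Next come short tilt pulses of rising amplitude, stopping when stones are seen in the tray.

```bash
cat >> h.py <<'E'
def blobs(n,im):
    h=cv2.cvtColor(im,cv2.COLOR_RGB2HSV); m=((h[...,1]>130)&((h[...,0]<14)|(h[...,0]>174))&(h[...,2]>70)).astype(np.uint8)
    q=np.zeros_like(m); c=np.array([.557,-.0148,.003])
    cv2.fillConvexPoly(q,proj(n,[c+[a*.067,b*.117,0] for a,b in((-1,-1),(-1,1),(1,1),(1,-1))]).astype(np.int32),1)
    k,l,st,ce=cv2.connectedComponentsWithStats(m*q)
    return [(int(st[i,4]),*ce[i].round().astype(int).tolist()) for i in range(1,k) if st[i,4]>6]
def tilt(y,th,sp=.1,x=.525,z=.04):
    p,o=pose([x,y,z],th,0); ctrl.move_l(p,sp,o)
E
python3 - <<'E'
from h import *
tilt(.035,.25)
b0=blobs("scene",ctrl.camera("scene")); print(b0)
for th in np.arange(.40,.75,.04):
    t=ctrl.read_time(); tilt(.035,th); t1=ctrl.read_time(); tilt(.035,.2)
    a=blobs("top",ctrl.camera("top"));b=blobs("scene",ctrl.camera("scene"))
    print(round(th,2),round(t1-t,2),round(ctrl.read_time(),2),a,b)
    if a: break
a=ctrl.camera("top");b=ctrl.camera("scene")
c=np.hstack([a[120:260,100:290],b[170:310,120:320]]);cv2.imwrite("pics/p1.png",cv2.resize(c[...,::-1],None,fx=2,fy=2))
E
```

```text
[(264, 218, 247), (31, 226, 270)]
0.4 0.3 11.28 [] [(272, 220, 250), (20, 225, 273)]
0.44 0.39 12.17 [(12, 164, 216)] [(259, 220, 250), (21, 225, 272)]
```

View pics/p1.png

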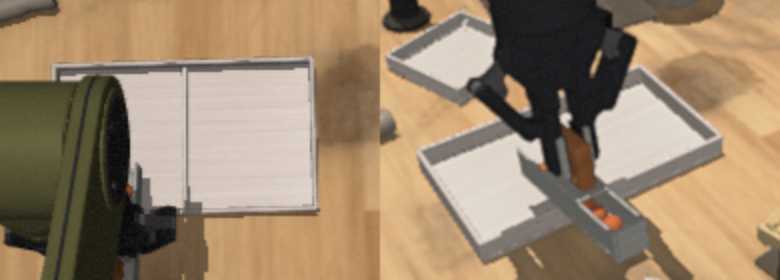

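Nothing is in the tray yet. The top blob at (164,216) is a stone in the trough near the mouth. I'll continue, counting only blobs beyond the mouth.

```bash
python3 - <<'E'
from h import *
r=proj("top",[[.53,.035,.03]])[0,1]; print(r)
for th in np.arange(.46,.75,.025):
    tilt(.035,th,.12); t1=ctrl.read_time(); tilt(.035,.2,.12)
    A=blobs("top",ctrl.camera("top"));b=blobs("scene",ctrl.camera("scene"))
    print(round(th,3),round(ctrl.read_time(),2),A,b)
    if any(q[2]<r for q in A) or any(q[1]<186 for q in b): break
a=ctrl.camera("top");b=ctrl.camera("scene")
c=np.hstack([a[120:260,100:290],b[170:310,120:320]]);cv2.imwrite("pics/p2.png",cv2.resize(c[...,::-1],None,fx=2,fy=2))
E
```

```text
202.91032544612779
0.46 13.18 [(15, 164, 214)] [(269, 220, 250), (14, 201, 252), (24, 226, 272)]
0.485 14.15 [(17, 165, 210)] [(271, 220, 250), (22, 200, 251), (24, 226, 272)]
0.51 15.17 [(38, 167, 198), (14, 164, 217)] [(271, 220, 250), (17, 193, 262), (32, 226, 272)]
```

View pics/p2.png

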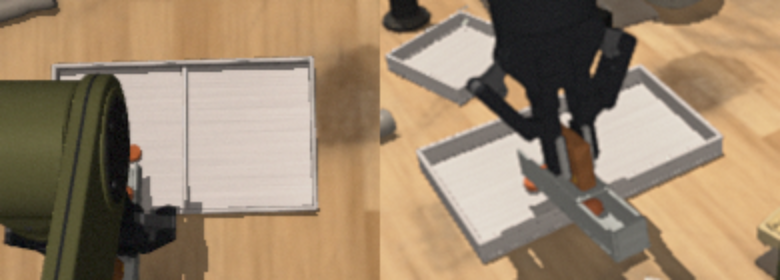

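One stone is in the +y half at top (167,198), and the next is near the mouth at (164,217). I'll continue with the same pulses until about three are out.

```bash
python3 - <<'E'
from h import *
r=proj("top",[[.53,.035,.03]])[0,1]
th=.5
for i in range(9):
    tilt(.035,th,.12); tilt(.035,.2,.12)
    A=blobs("top",ctrl.camera("top"));b=blobs("scene",ctrl.camera("scene"))
    print(round(th,3),round(ctrl.read_time(),2),A,b)
    if sum(q[0] for q in A if q[2]<r)>85: break
    th+=.01
a=ctrl.camera("top");b=ctrl.camera("scene")
c=np.hstack([a[120:260,100:290],b[170:310,120:320]]);cv2.imwrite("pics/p3.png",cv2.resize(c[...,::-1],None,fx=2,fy=2))
E
```

```text
0.5 16.27 [(38, 167, 198), (22, 165, 213)] [(269, 220, 250), (16, 201, 252), (18, 194, 262), (27, 226, 272)]
0.51 17.28 [(36, 167, 198), (21, 165, 208)] [(272, 220, 250), (28, 200, 250), (18, 194, 262), (8, 224, 271)]
0.52 18.32 [(43, 167, 197), (48, 180, 210), (15, 164, 215)] [(264, 220, 250), (8, 201, 252), (23, 194, 262)]
0.53 19.38 [(39, 167, 197), (19, 165, 209), (49, 180, 210), (16, 164, 216)] [(273, 220, 250), (26, 200, 250), (19, 194, 262)]
0.54 20.47 [(38, 167, 198), (38, 165, 212), (84, 177, 210)] [(267, 220, 250), (22, 200, 251), (20, 194, 262)]
0.55 21.57 [(50, 177, 195), (39, 167, 199), (36, 165, 212), (81, 177, 210)] [(269, 220, 250), (22, 200, 251), (11, 196, 263)]
```

View pics/p3.png

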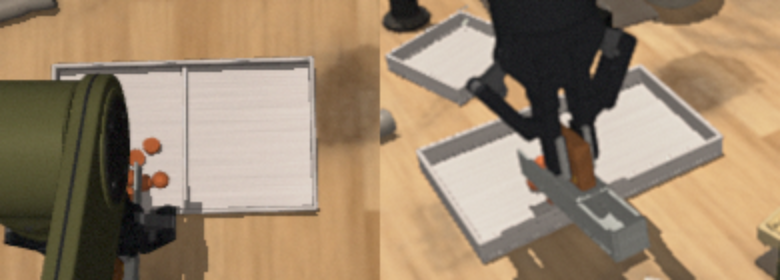

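Four stones now lie in the +y half: (177,195), (167,199), (180,210) and about (172,210). Two are left at the trough's mouth, at (165,212). I'll level the shaker, cross to the −y half, and check before emptying it.

```bash
python3 - <<'E'
from h import *
tilt(.035,.2,.1,z=.07)
tilt(.035,-.05,.08,z=.09)
tilt(-.075,-.05,.1,z=.09)
print(ctrl.read_time())
A=ctrl.camera("top");b=ctrl.camera("scene"); print(blobs("top",A),blobs("scene",b))
c=np.hstack([A[120:260,100:290],b[170:310,120:320]]);cv2.imwrite("pics/p4.png",cv2.resize(c[...,::-1],None,fx=2,fy=2))
E
```

```text
23.7667
[(103, 171, 195), (57, 224, 205), (75, 177, 210), (59, 224, 215)] [(86, 199, 258), (95, 210, 266)]
```

View pics/p4.png

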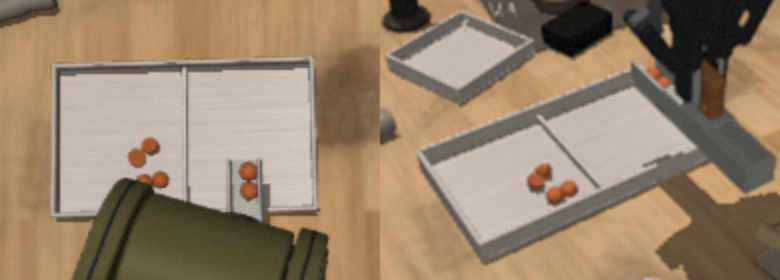

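Exactly four stones are in the +y half, and two wait in the trough at (224,205) and (224,215). Now I'll empty those over the −y half.

```bash
python3 - <<'E'
from h import *
Y=-.075
tilt(Y,.2,.1)
for th in (.52,.55,.58,.62):
    tilt(Y,th,.12); ctrl.sleep(.15); tilt(Y,.3,.12)
    print(th,blobs("top",ctrl.camera("top")))
tilt(Y,.2,.1,z=.08); tilt(Y,-.05,.1,z=.10)
print(ctrl.read_time())
A=ctrl.camera("top");b=ctrl.camera("scene"); print(blobs("top",A),blobs("scene",b))
c=np.hstack([A[120:260,100:290],b[170:310,120:320]]);cv2.imwrite("pics/p5.png",cv2.resize(c[...,::-1],None,fx=2,fy=2))
E
```

```text
0.52 [(30, 169, 199), (96, 176, 210)]
0.55 [(36, 170, 198), (96, 176, 210)]
0.58 [(39, 170, 198), (97, 176, 210)]
0.62 [(40, 170, 198), (99, 176, 210)]
29.4833
[(102, 171, 195), (47, 226, 195), (73, 177, 209)] [(44, 248, 238), (30, 259, 248), (86, 199, 258), (95, 210, 266)]
```

View pics/p5.png

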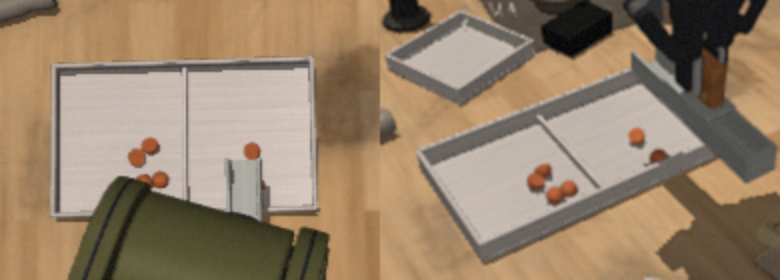

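All six stones are out, four in the +y half and two in the −y half: top (226,195), scene (248,238) and (259,248). The trough is empty. Now I'll set the shaker down at its old spot and release it.

```bash
python3 - <<'E'
from h import *
g=np.array([.5878,-.3055,0]); o=R.from_euler('xyz',[np.pi,0,YAW]).as_euler('xyz')
ctrl.move_l([.47,-.15,.17],.15); ctrl.move_l(g+[0,0,H+.06],.15,o)
ctrl.move_l(g+[0,0,H+.001],.05); print(ctrl.read_force())
ctrl.set_gripper(1.0); ctrl.sleep(.3)
ctrl.move_l(g+[0,0,.2],.1)
ctrl.move_pose([.281,.586,.25],[-3.1397,0,2.6948]); ctrl.sleep(.5)
print(ctrl.read_time(),ctrl.read_gripper_width())
A=ctrl.camera("top");b=ctrl.camera("scene"); print(blobs("top",A),blobs("scene",b))
c=np.hstack([A[110:260,100:390],b[150:300,140:370]])
cv2.imwrite("pics/p6.png",cv2.resize(c[...,::-1],None,fx=1.5,fy=1.5))
for q in blobs("top",A): print(cast("top",q[1:],.01).round(3)-[.557,-.0148,0])
E
```

```text
[ 0.16093539 -0.84054484 -2.05147212]
39.5417 1.00272774465938
[(102, 171, 195), (49, 226, 195), (98, 176, 210), (44, 228, 212)] [(44, 248, 238), (31, 258, 247), (86, 199, 258), (95, 210, 266)]
[[-0.011   0.0388  0.01  ]]
[[-0.014  -0.0622  0.01  ]]
[[-0.039   0.0298  0.01  ]]
[[-0.045  -0.0652  0.01  ]]
```

View pics/p6.png

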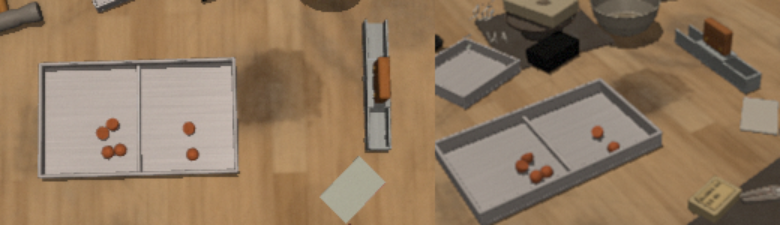

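The shaker stands upright and empty at crop (378,85). The tray holds four stones left of the rib and two right of it, all well inside, so I'm handing in.

```bash
python3 -c "
from bench import ctrl
print(ctrl.finish_job())"
```

```text
the job is handed in; nothing more can be done
None
```

I handed the job in at about 40 s: all six stones are in the ribbed tray (four in the +y half, two in the −y half), and the empty shaker stands upright and released on the worktop; the hand-in returned no verdict.

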